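Turn the cleaning brush bristles-up in its cup

TASK

The cleaning brush was put away bristles-down and its bristles are being crushed. Draw it out of the purple cup, lay it across the green rest so that it lies level on both uprights and let go of it, then take it again, turn it over and put it back in the cup handle-down, bristles up, with the handle right down on the cup's floor. Lower it in rather than letting it drop, and leave the other things on the bench where they are.

Things in the scene. Friction and masses are not known exactly. Their poses are not given: they have to be found in the camera images.
- brush_mid (a point): Centre of the loose cleaning brush: straight, 200 mm long, about 70 g; round black handle 150 mm long, 18 mm diameter, then a flat head 32 x 18 mm, 50 mm long (black ferrule, 30 mm of stiff cream bristles, rigid). z runs along it from bristles to handle, x across the head's 32 mm. Centre of mass about 10 mm from here towards the bristles. Starts standing in the cup bristles down, nearly upright
- brush_handle_end (a point): Tip of the brush's handle, whose end is rounded like a half ball, 100 mm from brush_mid along +z of the brush; the brush's axes
- brush_bristle_end (a point): Centre of the bristle tips, 100 mm from brush_mid along -z of the brush; the brush's axes
- cup: Round purple cup, fixed to the bench, open on top: outer diameter 54 mm, inner diameter 46 mm, 75 mm high, floor 5 mm thick. Origin at the centre of its underside, z up. The brush standing in it handle-down leans against the rim by up to about 25 degrees
- cup_floor (a point): Centre of the cup's inner floor, 5 mm above the bench
- rest: Lime-green tool rest, fixed: base 110 (its x) x 70 (y) x 6 mm; two upright plates 6 mm thick and 46 mm wide, centred 32 mm either side of the middle along x (58 mm clear between). Each has a flat-bottomed notch in its top, 28 mm wide, 7 mm deep, floor 55 mm above the bench; a rod along the rest's x lies in both. Origin at the centre of the underside, z up
- rest_top (a point): Point midway between the two notches at the height of their floors, 55 mm above the bench; x axis along the line of the notches. The brush's handle lying in the notches has its axis 9 mm above this point
- console: Bystander: opened handheld game console, green circuit board in a purple half shell, 85 x 150 mm, 24 mm high, loose; origin at the centre of its underside
- screwdriver: Bystander: screwdriver with a red handle, about 170 mm long, lying on the bench, loose; x along its length
- battery: Bystander: flat silver battery pack with a yellow end, 40 x 62 x 12 mm, loose; origin at the centre of its underside
- flux_jar: Bystander: small amber jar, 48 mm in diameter, 42 mm high, loose; origin at the centre of its underside
Things that resemble listed ones, but are neither listed nor needed, are in the scene too. Of the things shaped like the rest, the lime one is meant.

How it is judged:
By the outcome, as a careful person would: the job done as asked, in the order asked, and still so for the second after the job is handed in, with the robot touching nothing.
It also fails if it takes over 67 s, if anything falls off the work surface, if the arm or the gripper's body presses on something with over 40 N, if the wrist force passes 120 N, or if a joint passes its speed limit or range.

ROBOT

A 7-joint arm with a two-finger parallel gripper is mounted at the origin on the work surface. World frame = base frame: x ahead of the robot, y to its left, z up, the work surface at z = 0. Lengths are in m, angles in rad, forces in N, time in s.
With the tool pointing down it reaches from about 0.425 to 0.95 m from the base axis. Payload 4.7 kg.
Tool frame: the origin (TCP) lies midway between the tips of the shut fingers; the grasp point (between the pads) lies 19 mm behind it (bot.grasp_offset is the distance from the TCP to the grasp point, in m); z points along the fingers, y is the line along which they close (so a half turn about z gives the same grasp; the last joint's range is limited). The gripper opens to 87 mm and grips with 3 to 60 N. Pads are 19 mm wide; open, the fingers measure 117 mm over their backs; the gripper's body (75 mm by 190 mm) begins 51 mm behind the grasp point.
Start: joints at [1.221, 0.469, -0.049, 1.532, 0.024, 1.141, -0.082], TCP at [0.213, -0.641, 0.223] pointing down, gripper open.
Joint ranges: [-2.59, 2.59], [-0.33, 1.99], [-1.39, 1.29], [0.1, 2.45], [-1.04, 4.18], [0.21, 1.99], [-2.66, 2.66]. Speed limits (rad/s): [2.57, 2.57, 3.14, 3.14, 3.14, 3.14, 3.14].

INTERFACE

Orientations are given as a unit quaternion [x, y, z, w].
In Python, from cell import bot gives the robot as it stands. Calls block until the motion is done:
- bot.movep(position, orientation): joint-space move of the TCP to a pose.
- bot.line_to(position, rotation=None, feed=0.15, guard=None): straight line of the TCP; rotation=None keeps the orientation; feed is the mean speed in m/s. With guard (N) it stops when the force on the tool has changed by that much, and returns True; else False.
- bot.move_joints(angles): joint-space move.
- bot.set_gripper(opening): finger opening in m; the grip force is fixed at half the most; returns when the fingers have stopped.
- bot.pause(seconds).
- bot.ik(position, orientation): joint angles nearest the present ones, or None.
- bot.grab_frame(name): name is "scene" or "top" or "wrist"; returns the picture (480x640x3 uint8, red, green, blue); there is no depth.
- bot.calibration(name): a dict with "fov_y" (degrees; the focal length in pixels is half the picture's height over the tangent of half this angle, whatever the lens; pixels are square), "cx", "cy" (the principal point, pixels), "dist" ([k1, k2, p1, p2, k3] as OpenCV has them; the pictures are not rectified), "extrinsics" (4x4, takes a point from camera to world coordinates); the wrist camera has in their place "mount" (4x4, takes a point from camera to tool coordinates, whose origin is the TCP and whose axes are the flange's). Camera axes: x right, y down, z forward; pixel columns grow to the right and rows downward; lengths in m; the calibration is good to about 2 mm. A picture is of the moment at which its call begins: read the wrist's pose just before it. calibration takes no time and is no camera call.
A pose or a line that the arm cannot do raises bot.MotionError and nothing moves.
- bot.finish_job(): hands the job in; it is judged then, once.
Readings, each from a call of its own:
- bot.read_time(): time.
- bot.read_joints(): joint angles.
- bot.read_joint_vel(): joint speeds.
- bot.read_effort(): joint torques, N m.
- bot.read_position(): TCP position.
- bot.read_eef_rot(): TCP orientation.
- bot.read_ft_force(): force on the tool from outside, world axes, zero at the start.
- bot.read_torque(): the same for the moment, N m.
- bot.read_grip_width(): finger opening in m.
- bot.read_finger_force(): force on a finger pad.
Only numpy, scipy, OpenCV 4.12 (cv2) and the standard library are available. Lean on these libraries where they do the work, as an engineer would, in place of code of your own. Each camera call takes 0.05 s, during which the arm holds its last target. There are 200 camera calls.

## Working session

There is one attempt and no reset: what is moved stays moved. The work goes in short steps, each a Python script; the robot and the scene stay as the last script left them, time stands still between calls to the robot, and variables do not carry over. Pictures are saved under pics/ and viewed, at most 10 in all, crops included, and the job is handed in when it is done.

```bash
mkdir -p pics; ls; python3 - <<'E'
from cell import bot
import cv2,numpy as np
np.set_printoptions(precision=4,suppress=True)
for n in("scene","top"):
    f=bot.grab_frame(n); cv2.imwrite(f"pics/{n}0.png",f[:,:,::-1]); print(n,bot.calibration(n))
print(bot.calibration("wrist"),bot.read_time(),bot.read_eef_rot(),bot.read_position())
E
```

```text
pics
scene {'fov_y': 53.14467707687859, 'cx': 322.06245514976814, 'cy': 233.74724779446797, 'dist': array([0.0267, 0.    , 0.    , 0.    , 0.    ]), 'extrinsics': array([[ 0.144 ,  0.6935, -0.7059,  1.2841],
       [ 0.9894, -0.0872,  0.1161, -0.0508],
       [ 0.019 , -0.7152, -0.6987,  0.905 ],
       [ 0.    ,  0.    ,  0.    ,  1.    ]])}
top {'fov_y': 48.52935374834962, 'cx': 327.7479656403372, 'cy': 228.32109665377038, 'dist': array([-0.0017,  0.    ,  0.    ,  0.    ,  0.    ]), 'extrinsics': array([[-0.0514, -0.9774,  0.2049,  0.3123],
       [-0.9987,  0.0502, -0.011 ,  0.0686],
       [ 0.0005, -0.2052, -0.9787,  1.2539],
       [ 0.    ,  0.    ,  0.    ,  1.    ]])}
{'fov_y': 67.20047052883021, 'cx': 315.88226288040295, 'cy': 241.69163146728872, 'dist': array([-0.0151,  0.    ,  0.    ,  0.    ,  0.    ]), 'mount': array([[-0.0005, -0.9703, -0.2418,  0.0667],
       [ 1.    , -0.0004, -0.0004,  0.0009],
       [ 0.0003, -0.2418,  0.9703, -0.1626],
       [ 0.    ,  0.    ,  0.    ,  1.    ]])} 0.1 [ 0.9872  0.1597 -0.0002 -0.0008] [ 0.2127 -0.6401  0.2216]
```

View pics/scene0.png

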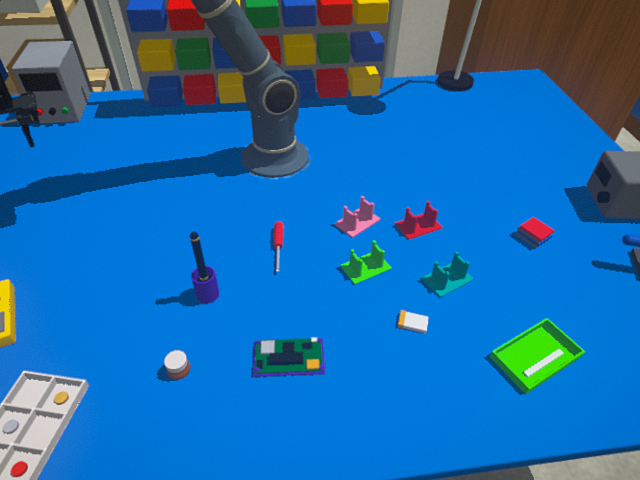

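View pics/top0.png

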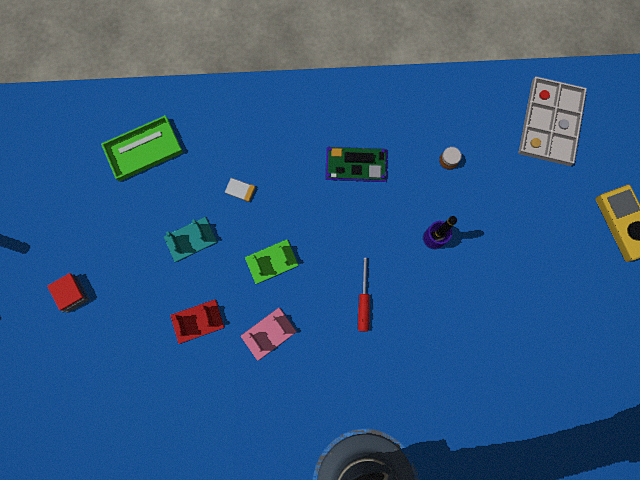

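Candidates for the rest: lime (top px 272,261; scene 366,262), against teal (190,239), red (197,321), pink (268,333) and the lime tray (143,148). I choose the lime one with uprights. The purple cup is at top (437,235); the console (357,164) is the only other purple thing. The brush is the black rod in the cup, with its handle tip at top (452,221) and scene (195,235).

```bash
cat > h.py <<'E'
from cell import bot
import cv2,numpy as np
np.set_printoptions(precision=4,suppress=True)
def rays(n,px,T=None):
    c=bot.calibration(n); f=240/np.tan(np.radians(c['fov_y']/2))
    K=np.array([[f,0,c['cx']],[0,f,c['cy']],[0,0,1]])
    p=cv2.undistortPoints(np.float64(px).reshape(-1,1,2),K,np.float64(c['dist'])).reshape(-1,2)
    E=c['extrinsics'] if T is None else T@c['mount']
    d=np.c_[p,np.ones(len(p))]@E[:3,:3].T
    return E[:3,3],d
def plane(n,px,z,T=None):
    o,d=rays(n,px,T); return o+d*((z-o[2])/d[:,2])[:,None]
def tri(pa,pb,a="top",b="scene"):
    oa,da=rays(a,[pa]);ob,db=rays(b,[pb])
    A=np.c_[da[0],-db[0]]; s=np.linalg.lstsq(A,ob-oa,rcond=None)[0]
    p,q=oa+s[0]*da[0],ob+s[1]*db[0]; return (p+q)/2,np.linalg.norm(p-q)
def mask(img,lo,hi,box):
    h=cv2.cvtColor(img,cv2.COLOR_RGB2HSV); m=cv2.inRange(h,lo,hi)
    k=np.zeros_like(m); x0,y0,x1,y1=box; k[y0:y1,x0:x1]=m[y0:y1,x0:x1]
    n,l,s,_=cv2.connectedComponentsWithStats(k); i=1+np.argmax(s[1:,4]); return np.uint8(l==i)*255
def cont(m): return np.vstack([c.reshape(-1,2) for c in cv2.findContours(m,cv2.RETR_EXTERNAL,cv2.CHAIN_APPROX_NONE)[0]])
E
python3 - <<'E'
from h import *
T=cv2.imread("pics/top0.png")[:,:,::-1].copy(); S=cv2.imread("pics/scene0.png")[:,:,::-1].copy()
m=mask(T,(40,120,60),(75,255,255),(220,220,320,300))
r=cv2.minAreaRect(np.float32(plane("top",cont(m),.006)[:,:2]*1000)); print("rest",r)
b=cv2.boxPoints(r); print(b)
for n,I,bx in(("top",T,(410,200,470,260)),("scene",S,(180,220,230,310))):
    m=mask(I,(122,60,20),(160,255,255),bx); c=cont(m); print(n,"cup px",cv2.boundingRect(c))
    for z in(.0,.075):
        P=plane(n,c,z)[:,:2]; o=rays(n,c)[0][:2]
        u=P.mean(0)-o; u/=np.linalg.norm(u); v=np.array([-u[1],u[0]])
        a,w=(P-o)@u,(P-o)@v; cr=o+v*(w.max()+w.min())/2
        print(z,"width",np.ptp(w),"far",cr+u*(a.max()-.027),"near",cr+u*(a.min()+.027))
    k=mask(I,(0,0,0),(180,255,48),bx); c=cont(k); print(n,"black",cv2.boundingRect(c),cv2.minAreaRect(c),len(c))
    I=cv2.drawContours(I.copy(),[cont(k).reshape(-1,1,2)],-1,(255,255,0),1) if 0 else I
    x0,y0,x1,y1=bx
    globals()['c_'+n]=cv2.resize(np.hstack([I[y0:y1,x0:x1],np.dstack([k,m,k*0])[y0:y1,x0:x1]]),None,fx=5 if n=="scene" else 6,fy=5 if n=="scene" else 6,interpolation=0)
H=max(c_top.shape[0],c_scene.shape[0])
o=np.hstack([cv2.copyMakeBorder(c,0,H-c.shape[0],0,0,0) for c in(c_top,c_scene)])
print(o.shape); o=cv2.resize(o,(800,int(o.shape[0]*800/o.shape[1])),interpolation=0); cv2.imwrite("pics/crop1.png",o[:,:,::-1])
E
```

```text
rest ((501.3809814453125, 192.31460571289062), (69.0664291381836, 109.32251739501953), 20.766727447509766)
[[449.7104 231.1804]
 [488.4723 128.9604]
 [553.0515 153.4488]
 [514.2897 255.6689]]
top cup px (423, 221, 29, 28)
0.0 width 0.05402847451491535 far [ 0.5517 -0.214 ] near [ 0.5402 -0.2004]
0.075 width 0.05079675634476463 far [ 0.5363 -0.1958] near [ 0.5276 -0.1855]
top black (431, 216, 26, 24) ((445.51220703125, 229.39024353027344), (14.055638313293457, 30.297710418701172), 51.34019470214844) 98
scene cup px (192, 266, 27, 37)
0.0 width 0.05409464407161502 far [ 0.4768 -0.2121] near [ 0.5354 -0.2   ]
0.075 width 0.04961141778768041 far [ 0.5459 -0.1983] near [ 0.5953 -0.1881]Traceback (most recent call last):
  File "<stdin>", line 13, in <module>
  File "h.py", line 20, in mask
    n,l,s,_=cv2.connectedComponentsWithStats(k); i=1+np.argmax(s[1:,4]); return np.uint8(l==i)*255
                                                     ~~~~~~~~~^^^^^^^^^
    return _wrapfunc(a, 'argmax', axis=axis, out=out, **kwds)
    return bound(*args, **kwds)
ValueError: attempt to get argmax of an empty sequence
```

```bash
python3 - <<'E'
from h import *
T=cv2.imread("pics/top0.png")[:,:,::-1].copy(); S=cv2.imread("pics/scene0.png")[:,:,::-1].copy()
out=[]
for n,I,(x0,y0,x1,y1) in(("top",T,(410,200,470,260)),("scene",S,(170,222,240,312))):
    k=np.uint8((I[:,:,2]<75))*255  # low blue = black
    kk=k[y0:y1,x0:x1]
    c=cv2.resize(np.hstack([I[y0:y1,x0:x1],np.dstack([kk]*3)]),None,fx=3.2,fy=3.2,interpolation=0)
    out.append(c)
    for y in range(y0,y1,3):
        xs=np.nonzero(k[y,x0:x1])[0]
        if len(xs): print(n,y,x0+xs.min(),x0+xs.max(),len(xs))
H=max(c.shape[0] for c in out)
o=np.hstack([cv2.copyMakeBorder(c,0,H-c.shape[0],0,0,0) for c in out]);print(o.shape)
cv2.imwrite("pics/crop1.png",o[:,:650*2,::-1][:, :800] if o.shape[1]<=800 else cv2.resize(o,(800,H*800//o.shape[1]))[:,:,::-1])
# reachability of a side grasp: tool pitched by a below horizontal, heading yaw
from scipy.spatial.transform import Rotation as R
for pos,nm in(([.539,-.199,.13],"cup"),):
  for a in(0,20,40):
    z=lambda y:np.array([np.cos(y)*np.cos(np.radians(a)),np.sin(y)*np.cos(np.radians(a)),-np.sin(np.radians(a))])
    ok={1:[],-1:[]}
    for yd in range(-180,180,20):
      for s in(1,-1):
        zz=z(np.radians(yd)); yy=s*np.cross([0,0,1],zz);yy/=np.linalg.norm(yy)
        q=R.from_matrix(np.c_[np.cross(yy,zz),yy,zz]).as_quat()
        if bot.ik(np.array(pos)+.019*zz,q) is not None and bot.ik(np.array(pos)+[0,0,.14]+.019*zz,q) is not None: ok[s].append(yd)
    print(nm,a,ok)
E
```

```text
top 218 449 456 8
top 221 446 456 11
top 224 434 454 20
top 227 432 455 23
top 230 431 458 28
top 233 431 468 35
top 236 432 469 32
top 239 434 460 21
top 242 434 459 11
top 245 432 455 24
top 248 433 436 4
scene 234 191 196 5
scene 237 191 197 7
scene 240 192 198 7
scene 243 193 198 6
scene 246 193 199 7
scene 249 194 200 7
scene 252 195 201 7
scene 255 195 201 7
scene 258 196 202 7
scene 261 197 202 6
scene 264 198 203 6
scene 267 198 204 7
scene 270 199 205 7
scene 273 200 206 7
scene 276 200 210 11
scene 279 198 207 10
(288, 832, 3)
cup 0 {1: [-140, -120, -100, -80, -60, 20, 40, 60, 80, 100], -1: [-140, -120, -100, -80, -60, 20, 40, 60, 80, 100]}
cup 20 {1: [-160, -140, -120, -100, -80, -60, 40, 60, 80, 100, 120], -1: [-160, -140, -120, -100, -80, -60, 40, 60, 80, 100, 120]}
cup 40 {1: [-180, -160, -140, -120, -100, -80, -60, -40, 60, 80, 100, 120, 140], -1: [-180, -160, -140, -120, -100, -80, -60, 40, 60, 80, 100, 120, 140]}
```

View pics/crop1.png

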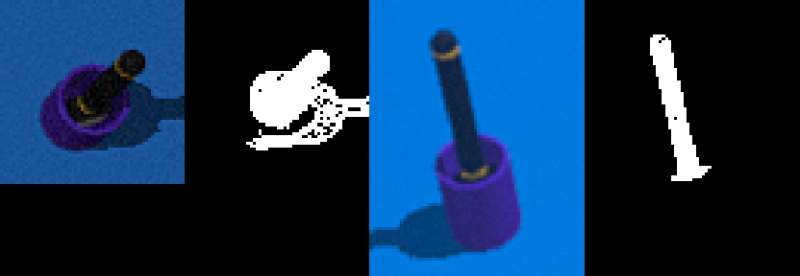

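```bash
cat >> h.py <<'E'
from scipy.spatial.transform import Rotation as R
CUP=np.array([.539,-.199,0]); REST=np.array([.5014,.1923,0]); U=np.array([-.3546,.935,0])
def pose(g,x,z):
    """TCP pose with the grasp point at g, tool x along x, tool z near z"""
    x=np.array(x,float);x/=np.linalg.norm(x); z=np.array(z,float); z-=x*(z@x); z/=np.linalg.norm(z)
    return np.array(g)+bot.grasp_offset*z, R.from_matrix(np.c_[x,np.cross(z,x),z]).as_quat()
def hd(deg): a=np.radians(deg); return np.array([np.cos(a),np.sin(a),0])
def st(): print("t",bot.read_time(),"p",bot.read_position(),"q",bot.read_joints(),"F",bot.read_ft_force(),"w",bot.read_grip_width())
E
python3 - <<'E'
from h import *
tip,e1=tri((452.5,220.3),(194,236)); base,e2=tri((437.9,233.8),(204.1,277.8))
b=tip-base; L=np.linalg.norm(b); b/=L
print("tip",tip,e1,"base",base,e2,"len",L,"axis",b,"lean",np.degrees(np.arccos(b[2])))
print(bot.grasp_offset)
g=tip-.082*b
for h in(20,30,40,50,60,70,80,100):
    r=[]
    for k in(0,.12):
        p,q=pose(g,b,hd(h)); z=R.from_quat(q).as_matrix()[:,2]
        r.append(bot.ik(p-z*k,q))
    p,q=pose(g+[0,0,.15],b,hd(h)); r.append(bot.ik(p,q))
    print(h,z,r)
E
```

```text
tip [ 0.5381 -0.1992  0.193 ] 0.0009071892440019255 base [ 0.5371 -0.1978  0.0571] 0.002841703479957167 len 0.1358944481470435 axis [ 0.0072 -0.01    0.9999] lean 0.7055438874789771
0.0187
20 [ 0.9397  0.3421 -0.0033] [array([0.4692, 0.9644, 0.3316, 2.3387, 4.1679, 1.8681, 1.5313]), None, array([0.1871, 0.6681, 0.7175, 2.3948, 4.1811, 1.8448, 1.1791])]
30 [ 0.866   0.5    -0.0012] [None, array([ 1.9773,  1.4641, -1.1879,  2.177 , -0.7007,  0.4864,  0.8834]), None]
40 [0.7661 0.6428 0.0009] [array([ 1.6759,  1.4468, -1.1847,  2.0577, -0.7839,  0.5101,  0.9091]), array([ 1.7964,  1.2715, -0.997 ,  2.024 , -0.791 ,  0.8317,  0.9259]), array([ 1.7106,  1.1572, -1.3184,  2.0907, -0.9813,  0.5822,  0.7992])]
50 [0.6428 0.766  0.003 ] [array([ 1.5302,  1.2771, -0.996 ,  1.9453, -0.8372,  0.8301,  0.9196]), array([ 1.4826,  1.0758, -0.6308,  1.8766, -0.9529,  1.2405,  1.0404]), array([ 1.6118,  1.0681, -1.1792,  1.9745, -0.8941,  0.8547,  0.7104])]
60 [0.5    0.866  0.0051] [array([ 1.2849,  1.1065, -0.6824,  1.8375, -0.9557,  1.1942,  1.0023]), array([ 1.3925,  1.1064, -0.6095,  1.7165, -0.8336,  1.3863,  0.9244]), array([ 1.4665,  0.9783, -0.9937,  1.8596, -0.8881,  1.1332,  0.7055])]
70 [0.3421 0.9396 0.0069] [array([ 1.2189,  1.126 , -0.6628,  1.7208, -0.8256,  1.3347,  0.9031]), array([ 1.3034,  1.1498, -0.6031,  1.5555, -0.7333,  1.534 ,  0.832 ]), array([ 1.231 ,  0.8747, -0.6862,  1.7516, -0.9524,  1.4493,  0.7727])]
80 [0.1737 0.9848 0.0086] [array([ 1.1517,  1.153 , -0.6532,  1.6063, -0.7159,  1.4773,  0.83  ]), array([ 1.2093,  1.1983, -0.5997,  1.3949, -0.6521,  1.6875,  0.7626]), array([ 1.1676,  0.921 , -0.6815,  1.6367, -0.8447,  1.582 ,  0.7078])]
100 [-0.1736  0.9848  0.0111] [array([ 1.0086,  1.2134, -0.6447,  1.3922, -0.5382,  1.7647,  0.7499]), array([ 1.0398,  1.3243, -0.6743,  1.0755, -0.4795,  1.9861,  0.6341]), array([ 1.0241,  1.0053, -0.6708,  1.4233, -0.6777,  1.8599,  0.6345])]
```

```bash
python3 - <<'E'
from h import *
g=np.array([.5381,-.1992,.112]); h=hd(60)
p,q=pose(g,[0,0,1],h)
bot.movep(p-.12*h+[0,0,.03],q); bot.line_to(p-.12*h,feed=.1)
print(bot.line_to(p,feed=.12,guard=8)); st()
bot.set_gripper(0); st()
f=bot.grab_frame("wrist"); cv2.imwrite("pics/w1.png",f[:,:,::-1])
bot.line_to(p+[0,0,.15],feed=.12); st()
cv2.imwrite("pics/s1.png",bot.grab_frame("scene")[:,:,::-1])
# feasibility of laying pose
for x,n in((U,"lay"),(-U,"regrasp")):
    p,q=pose(REST+[0,0,.064],x,[0,0,-1]); print(n,bot.ik(p,q),bot.ik(p+[0,0,.1],q))
for hh in(40,60,80,100,-60,-69,-80,-100,-120):
    p,q=pose([.539,-.199,.12],[0,0,1],hd(hh)); print(hh,bot.ik(p,q),bot.ik(p+[0,0,.13],q))
E
```

```text
False
t 3.3167 p [ 0.5474 -0.1841  0.1116] q [ 1.288   1.1039 -0.6857  1.8354 -0.9513  1.1902  1.0065] F [ 0.1691 -0.9259 -1.0197] w 0.08721975348741424
t 4.45 p [ 0.5474 -0.183   0.1119] q [ 1.2872  1.104  -0.6865  1.8362 -0.9514  1.19    1.0065] F [ 0.131  -0.1076  0.1234] w 0.016994465250285223
t 5.9 p [ 0.5473 -0.1831  0.2612] q [ 1.3754  0.8867 -0.8333  1.862  -1.0001  1.2365  0.8032] F [-0.4779  0.3452  0.1194] w 0.017226451305507456
lay [-0.1856  0.4964 -0.3308  2.0019  0.2482  0.6814 -0.3107] [ 0.1604  0.4389 -0.7738  1.9109  0.3761  0.9415 -0.4297]
regrasp [ 0.1644  0.6162 -0.807   1.9825  0.6174  0.8052  2.5055] [ 0.407   0.6161 -1.1741  1.8998  0.6506  1.0759  2.4675]
40 [ 1.6698  1.4194 -1.1834  2.0597 -0.8199  0.5209  0.9352] [ 1.7078  1.19   -1.3192  2.0883 -0.9496  0.5629  0.8052]
60 [ 1.319   1.1132 -0.7385  1.8371 -0.9204  1.1613  0.9692] [ 1.3693  0.9048 -0.8266  1.8618 -0.9939  1.228   0.8183]
80 [ 1.1888  1.1625 -0.7204  1.6053 -0.674   1.4486  0.7871] [ 1.2366  0.9872 -0.8082  1.6286 -0.7556  1.5089  0.6542]
100 [ 1.0633  1.2389 -0.7572  1.3893 -0.4723  1.732   0.6752] [ 1.1056  1.084  -0.8438  1.413  -0.5681  1.7883  0.5455]
-60 [-0.8354  1.1167  0.7076  2.3623  1.7818  0.9775  1.2703] [-0.6726  0.6348  0.5237  2.3928  1.8132  1.2337  1.6666]
-69 [-0.9796  1.25    0.905   2.2733  1.4578  0.7102  1.5178] [-1.0651  0.9944  1.1054  2.312   1.5069  0.7185  1.7676]
-80 [-0.8263  1.0994  0.7165  2.1434  1.2219  0.98    1.7892] [-0.9395  0.8796  0.9137  2.1806  1.2475  0.9852  2.0194]
-100 [-0.6076  1.0378  0.5245  1.9008  0.9564  1.3289  2.0309] [-0.604   0.7893  0.5253  1.9287  1.0533  1.4624  2.1681]
-120 [-0.3671  1.0443  0.3327  1.6596  0.8123  1.6747  2.1002] [-0.4889  0.8821  0.5247  1.6943  0.8238  1.69    2.2985]
```

View pics/s1.png

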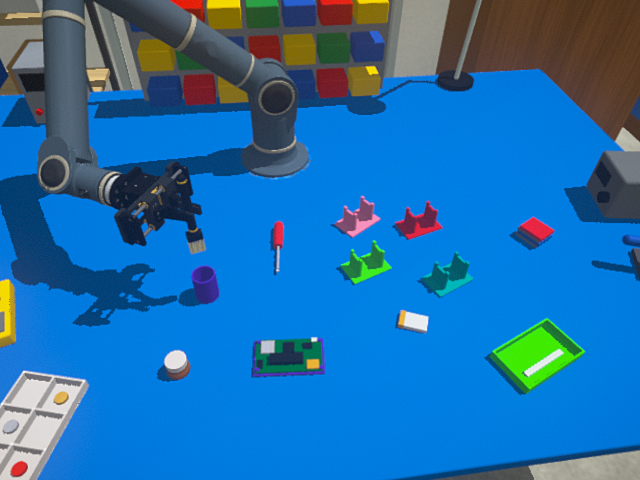

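```bash
python3 - <<'E'
from h import *
p,q=pose(REST+U*.009+[0,0,.064],U,[0,0,-1])
bot.movep(p+[0,0,.18],q); bot.line_to(p+[0,0,.04],feed=.15); st()
cv2.imwrite("pics/w2.png",bot.grab_frame("wrist")[:,:,::-1]); cv2.imwrite("pics/s2.png",bot.grab_frame("scene")[:,:,::-1])
a=cv2.imread("pics/w2.png");b=cv2.imread("pics/s2.png")[180:330,270:470]
cv2.imwrite("pics/v2.png",np.hstack([cv2.resize(a,(400,300)),cv2.resize(b,(400,300))]))
E
```

```text
t 8.525 p [0.4989 0.2012 0.0861] q [ 0.2207  0.5839 -0.9073  1.9536  0.5921  0.8921 -0.6336] F [ 0.0098  0.0997 -0.4439] w 0.01708781310145039
```

View pics/v2.png

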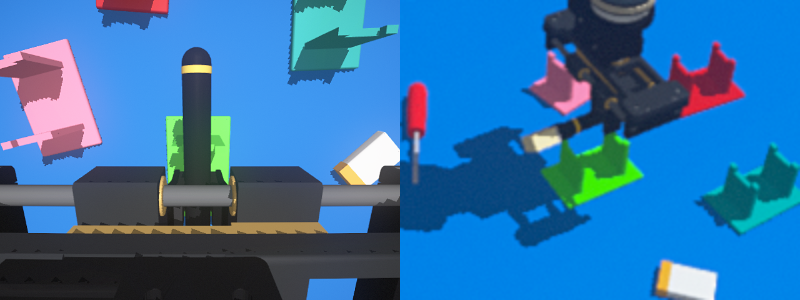

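The brush is held level along the notches: in the wrist view the handle (x≈197 of 400) is centred over the lime base (167–231). I'll lower it now.

```bash
python3 - <<'E'
from h import *
p,q=pose(REST+U*.009+[0,0,.064],U,[0,0,-1])
print(bot.line_to(p+[0,0,.006],feed=.06,guard=6)); print(bot.line_to(p-[0,0,.002],feed=.015,guard=3)); st()
bot.set_gripper(.05); bot.pause(.2); bot.line_to(p+[0,0,.12],feed=.15); st()
p2,q2=pose(REST-U*.010+[0,0,.20],-U,[0,0,-1]); 
bot.movep(p2,q2); st()
for n in("wrist","scene","top"): cv2.imwrite(f"pics/{n}3.png",bot.grab_frame(n)[:,:,::-1])
a=cv2.imread("pics/wrist3.png");b=cv2.imread("pics/scene3.png")[180:330,270:470]
cv2.imwrite("pics/v3.png",np.hstack([cv2.resize(a,(400,300)),cv2.resize(b,(400,300))]))
E
```

```text
False
True
t 9.775 p [0.4984 0.2007 0.0457] q [ 0.1796  0.6357 -0.8553  1.9803  0.6559  0.8262 -0.6856] F [-0.9996  0.1211  4.7806] w 0.017103734922250466
t 11.775 p [0.4977 0.2001 0.1644] q [ 0.2949  0.4896 -0.9924  1.8851  0.477   1.0296 -0.5381] F [-1.0989 -1.5136 -0.1556] w 0.050080788756933975
t 14.3833 p [0.5049 0.183  0.1812] q [ 0.4363  0.5523 -1.1714  1.8641  0.5688  1.1137  2.5547] F [ 0.2821 -0.5654  0.4156] w 0.050213314055336015
```

View pics/v3.png

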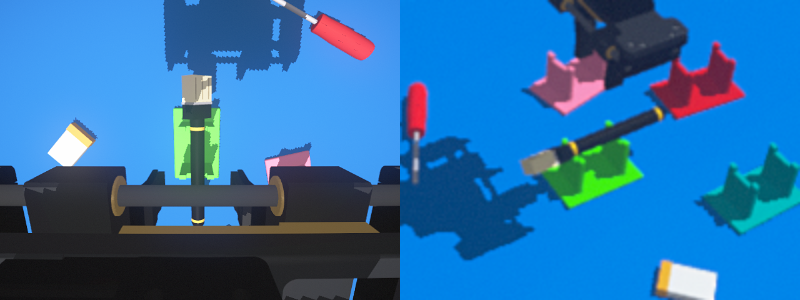

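The brush lies level on both uprights, released (scene crop: head at (540,160), handle end at (655,115)). I'll retake it near its centre of mass with the tool yawed half a turn, and turn it over.

```bash
cat >> h.py <<'E'
def place(hdeg,th,up=0):
    h=hd(hdeg); t=np.radians(th); a=h*np.sin(t)+np.array([0,0,np.cos(t)])
    bc=CUP-h*.026*np.tan(t)+[0,0,.014]
    return pose(bc+a*(.102+up),a,h),a
E
python3 - <<'E'
from h import *
p,q=pose(REST-U*.012+[0,0,.064],-U,[0,0,-1])
print(bot.line_to(p,q,feed=.1,guard=8)); st()
bot.set_gripper(0); bot.line_to(p+[0,0,.15],feed=.15); st()
h=-75
p,q=pose([.5,.02,.33],[0,0,1],hd(h)); bot.movep(p,q); st()
(p,q),a=place(h,14,.15); bot.movep(p,q); st()
cv2.imwrite("pics/wrist4.png",bot.grab_frame("wrist")[:,:,::-1]);cv2.imwrite("pics/scene4.png",bot.grab_frame("scene")[:,:,::-1]);cv2.imwrite("pics/top4.png",bot.grab_frame("top")[:,:,::-1])
b=cv2.imread("pics/scene4.png")[150:330,110:350]; c=cv2.imread("pics/top4.png")[150:330,340:580]
cv2.imwrite("pics/v4.png",np.hstack([cv2.resize(b,(400,300)),cv2.resize(c,(400,300))]))
E
```

```text
False
t 16.0417 p [0.5061 0.1814 0.0459] q [ 0.3082  0.7056 -0.9994  1.9759  0.7721  0.8982  2.3983] F [-0.1783 -0.6544  0.1407] w 0.04990780165090397
t 17.8583 p [0.5051 0.1806 0.1943] q [ 0.4548  0.542  -1.1907  1.8497  0.555   1.1392  2.5697] F [ 0.5241 -0.9814 -0.6279] w 0.017059251381419064
t 18.9583 p [0.5049 0.0019 0.3293] q [-0.517   0.5188 -0.2395  2.054   1.2274  1.9095  2.0653] F [-0.6337 -1.0016 -1.0461] w 0.01683460447627346
t 20.0583 p [ 0.5586 -0.268   0.2539] q [-0.0611  0.4605 -0.1009  2.1573  1.5646  1.3418  2.1128] F [ 0.4462 -0.6338 -1.2722] w 0.017147908930450245
```

View pics/v4.png

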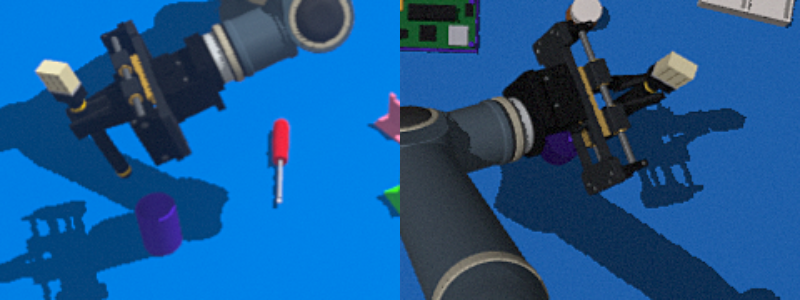

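Handle down and bristles up over the cup (handle tip at scene px ≈(185,254)). I'll check the tip pixel against its predicted projection, then lower along the axis under guard.

```bash
python3 - <<'E'
from h import *
T=np.eye(4);T[:3,:3]=R.from_quat(bot.read_eef_rot()).as_matrix();T[:3,3]=bot.read_position()
g=T[:3,3]-T[:3,2]*bot.grasp_offset; a=T[:3,0]
def proj(n,P):
    c=bot.calibration(n);E=np.linalg.inv(c['extrinsics']);f=240/np.tan(np.radians(c['fov_y']/2))
    return cv2.projectPoints(np.float64(P),cv2.Rodrigues(E[:3,:3])[0],E[:3,3],np.array([[f,0,c['cx']],[0,f,c['cy']],[0,0,1]]),c['dist'])[0].reshape(-1,2)
print("ball, tip, bristle scene px",proj("scene",[g-.102*a,g-.111*a,g+.089*a]).tolist(),"top bristle",proj("top",[g+.089*a]))
S=cv2.imread("pics/scene4.png")[:,:,::-1]
k=np.uint8(S[:,:,2]<75)
for y in range(236,262,3): xs=np.nonzero(k[y,165:200])[0]; print(y,(165+xs.min(),165+xs.max(),len(xs)) if len(xs) else None)
E
```

```text
ball, tip, bristle scene px [[183.78080588238834, 251.52729460927912], [185.55596040744254, 254.06264501752176], [139.49077752620207, 188.42207109695673]] top bristle [[511.318  187.5838]]
236 (np.int64(168), np.int64(199), 14)
239 (np.int64(170), np.int64(199), 12)
242 (np.int64(172), np.int64(181), 10)
245 (np.int64(174), np.int64(184), 11)
248 (np.int64(177), np.int64(186), 10)
251 (np.int64(179), np.int64(188), 10)
254 (np.int64(181), np.int64(187), 7)
257 None
260 None
```

```bash
python3 - <<'E'
from h import *
h=-75
(p0,q),a=place(h,14,0)
print(bot.line_to(p0+.02*a,q,feed=.08,guard=6)); st()
print(bot.line_to(p0-.006*a,q,feed=.015,guard=4)); st(); print("left along axis",(bot.read_position()-p0)@a, bot.read_position()-p0)
cv2.imwrite("pics/scene5.png",bot.grab_frame("scene")[:,:,::-1])
b=cv2.imread("pics/scene5.png")[170:350,110:350]; cv2.imwrite("pics/v5.png",cv2.resize(b,(600,450)))
E
```

```text
False
t 21.9833 p [ 0.5497 -0.2389  0.1283] q [-0.1138  0.7128 -0.1157  2.1868  1.587   1.3929  1.8235] F [ 1.1614 -0.2837 -0.5002] w 0.017176672263557523
True
t 23.1167 p [ 0.5486 -0.2351  0.1114] q [-0.1212  0.751  -0.1172  2.1843  1.5892  1.4021  1.788 ] F [ 1.2151 -0.1144  1.9529] w 0.017240062327313642
left along axis 0.003147230286993833 [ 0.0002 -0.001   0.003 ]
```

View pics/v5.png

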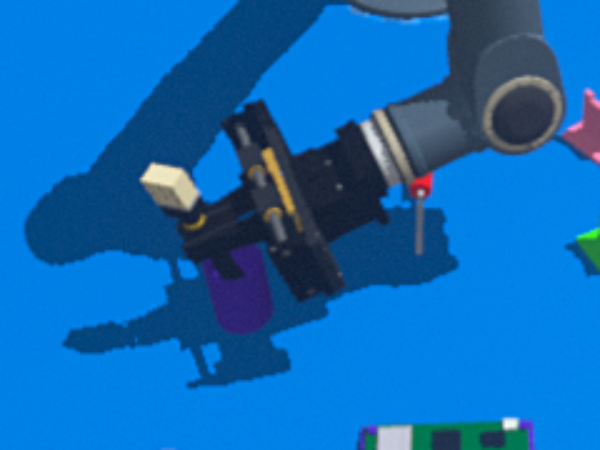

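The handle is in the cup and contact came 3 mm above the predicted floor. I'll press a little more to confirm it's the floor, then release and back away.

```bash
python3 - <<'E'
from h import *
h=-75
(p0,q),a=place(h,14,0)
print(bot.line_to(bot.read_position()-.004*a,feed=.01,guard=6)); st(); print((bot.read_position()-p0)@a)
h_=hd(h)
print("rim",bot.line_to(bot.read_position()+.006*h_,feed=.015,guard=4)); st()
for w in(.02,.024,.03,.05): bot.set_gripper(w); bot.pause(.15)
st()
z=R.from_quat(bot.read_eef_rot()).as_matrix()[:,2]
bot.line_to(bot.read_position()-.13*z,feed=.1); bot.line_to(bot.read_position()+[0,0,.15],feed=.15); bot.pause(1); st()
for n in("scene","top"): cv2.imwrite(f"pics/{n}6.png",bot.grab_frame(n)[:,:,::-1])
b=cv2.imread("pics/scene6.png")[170:350,110:350]; c=cv2.imread("pics/top6.png")
cv2.imwrite("pics/v6.png",np.hstack([cv2.resize(b,(400,300)),cv2.resize(c,(400,300))]))
E
```

```text
True
t 23.4417 p [ 0.5487 -0.2357  0.1114] q [-0.1216  0.7544 -0.1162  2.1835  1.5903  1.4067  1.7846] F [ 0.7967 -0.4432  2.861 ] w 0.01726847006131185
0.0032505345581739513
rim False
t 23.9917 p [ 0.5502 -0.2411  0.111 ] q [-0.1133  0.7545 -0.1115  2.182   1.6008  1.3998  1.787 ] F [-1.9084  2.8501  0.4519] w 0.017036676605740403
t 26.4417 p [ 0.5502 -0.2415  0.1114] q [-0.1132  0.7544 -0.1109  2.1818  1.601   1.4004  1.787 ] F [-0.7296  0.4273  0.921 ] w 0.05067376380838738
t 30.0417 p [ 0.5175 -0.1201  0.2919] q [-0.2668  0.3978 -0.2457  2.148   1.3006  1.5809  2.1372] F [-0.5372 -1.0653 -0.5759] w 0.049898972230186744
```

View pics/v6.png

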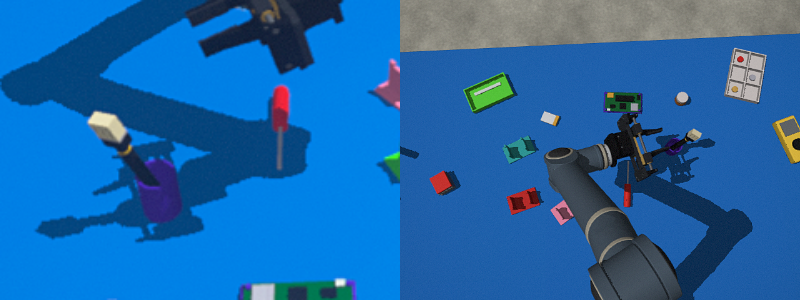

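```bash
python3 - <<'E'
from h import *
c=[]
for n,bx in(("top",(540,190,570,235)),("scene",(155,230,200,270))):
    I=cv2.imread(f"pics/{n}6.png")[:,:,::-1].copy(); m=mask(I,(10,20,110),(40,160,255),bx); c.append(np.argwhere(m).mean(0)[::-1]); print(c[-1],(m>0).sum())
P,e=tri(*c); print(P,e)
# lean if ball centre is on the floor (z=.014), .176 from bristle centre
print("lean if on floor",np.degrees(np.arccos(min(1,(P[2]-.014)/.176))), "horizontal offset from cup",P[:2]-CUP[:2],np.linalg.norm(P[:2]-CUP[:2]))
E
```

```text
Traceback (most recent call last):
  File "h.py", line 20, in mask
    n,l,s,_=cv2.connectedComponentsWithStats(k); i=1+np.argmax(s[1:,4]); return np.uint8(l==i)*255
                                                     ~~~~~~~~~^^^^^^^^^
ValueError: attempt to get argmax of an empty sequence
```

```bash
python3 - <<'E'
from h import *
c=[]
for n,bx in(("top",(455,198,490,232)),("scene",(155,230,200,270))):
    I=cv2.imread(f"pics/{n}6.png")[:,:,::-1].copy(); m=np.zeros(I.shape[:2],bool); x0,y0,x1,y1=bx
    m[y0:y1,x0:x1]=(I[y0:y1,x0:x1,0]>90); c.append(np.argwhere(m).mean(0)[::-1]); print(c[-1],m.sum())
P,e=tri(*c); print(P,e)
d=np.linalg.norm(P[:2]-CUP[:2])
print("lean if on floor",np.degrees(np.arccos(min(1,(P[2]-.014)/.176))),"offset",P[:2]-CUP[:2],d)
E
```

```text
[470.3245 215.2517] 302
[174.6891 246.266 ] 312
[ 0.5498 -0.2404  0.1794] 0.00053628931717045
lean if on floor 19.975520385790848 offset [ 0.0108 -0.0414] 0.042790101047372686
```

The bristle centre measures z=0.179 at 20° lean, which fits the handle end being on the floor. The other things look undisturbed, so I'm handing it in.

```bash
python3 -c "
from cell import bot
print(bot.read_time(),bot.finish_job())"
```

```text
the job is handed in; nothing more can be done
30.1417 None
```

I drew the brush out, laid it level on the lime rest and let go. I then retook it, turned it over and lowered it into the cup handle-down. It leans about 20°, and contact force and camera measurements put the handle on the floor. I handed in at 30 s; the verdict was not returned.

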